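Charge a grinding jar with ceramic balls using a scoop

TASK

Take the metal scoop from the black mat, scoop all three white ceramic grinding balls out of the blue tray and tip them into the open steel jar. Use only the scoop on the balls, never the fingers, and do not ram it hard into the tray. Then set the scoop down upright on the mat again and let go, leaving the jar standing where it is and the beaker and the spice jar alone.

Things in the scene. Friction and masses are not known exactly. Their poses are not given: they have to be found in the camera images.
- scoop: bright metal scoop with black handle, 183 mm long, 80 mm wide, 0.18-0.29 kg, stands on its flat blade. Origin: underside, centre of the round nose (radius 40 mm); x forward to the lip, z up. Blade 2 mm thick from x = -47 to 40 mm; side walls 34 mm high from x = -46 to -15 mm, sloping down to the blade at x = 8 mm; back wall 46 mm high at x = -47 mm
- scoop_grip (a point): where to grip the scoop, on the centre line of its black handle, 80 mm behind and 80 mm above the scoop's origin. The handle is straight, parallel to the scoop's x, from x = -51 to -143 mm, 18 mm wide (y), 24 mm tall, with free space below; pinch it firmly across y from above
- scoop_lip (a point): the front of the scoop's lip, on its underside. Balls pushed freely just roll ahead of the lip; pinned against the tray's end wall they climb over it when pushed with up to about 18 N, and roll off or back when the blade is tilted some 10 degrees
- ball_tray: blue plastic tray, fixed, 246 x 104 mm. Origin on the worktop below its floor, x along it toward the round end, z up. Inside 96 mm wide, from x = -140 mm to a semicircular end wall of radius 48 mm centred on x = 50 mm. Side and round walls 48 mm high, wall at x = -142 mm 34 mm high
- tray_round_end (a point): foot of the middle of the tray's round end wall, on its flat level floor, 98 mm along x from the tray's origin and 5 mm above the worktop; the floor is 5 mm above the worktop everywhere
- jar: round open steel jar, 140 mm outside diameter, 132 mm inside, rim 78 mm high, floor 6 mm thick, loose, 0.9 kg. Origin: centre of its underside
- mat: black rubber mat, 250 (x) x 130 (y) x 3 mm, fixed. Origin: centre of its underside
- ball0_center (a point): centre of a white ceramic ball, 28 mm diameter, 30 to 60 g, polished and slippery (friction about 0.2), rolls freely; starts on the tray's floor
- ball1_center (a point): centre of a white ceramic ball, 28 mm diameter, 30 to 60 g, polished and slippery (friction about 0.2), rolls freely; starts on the tray's floor
- ball2_center (a point): centre of a white ceramic ball, 28 mm diameter, 30 to 60 g, polished and slippery (friction about 0.2), rolls freely; starts on the tray's floor
- ball0: the same ball; its origin lies on its surface and rolls with it, so refer to ball0_center
- ball1: the same ball; its origin lies on its surface and rolls with it, so refer to ball1_center
- ball2: the same ball; its origin lies on its surface and rolls with it, so refer to ball2_center
- beaker: small clear beaker, 53 x 61 x 70 mm, loose bystander; origin: centre of its underside
- spice_jar: spice jar with green cap, 46 mm diameter, 105 mm high, loose bystander; origin: centre of its underside
Not all that is in view belongs to the job. What is shaped like the jar but green is not meant.

How it is judged (in metres and radians):
On the way, in this order (a step that is already met when the one before it is completed fails the run):
1. at least one ball is carried on the lifted scoop (height (world z) of scoop above 0.07 m and ((x of ball0_center in the frame of scoop between -0.047 and 0.04 m and y of ball0_center in the frame of scoop between -0.04 and 0.04 m and z of ball0_center in the frame of scoop between 0 and 0.05 m) or (x of ball1_center in the frame of scoop between -0.047 and 0.04 m and y of ball1_center in the frame of scoop between -0.04 and 0.04 m and z of ball1_center in the frame of scoop between 0 and 0.05 m) or (x of ball2_center in the frame of scoop between -0.047 and 0.04 m and y of ball2_center in the frame of scoop between -0.04 and 0.04 m and z of ball2_center in the frame of scoop between 0 and 0.05 m))), for 0.2 s.
2. all three balls are in the jar (horizontal distance between each of ball0_center, ball1_center, ball2_center and jar below 0.066 m and z of ball0_center in the frame of jar between 0 and 0.062 m and z of ball1_center in the frame of jar between 0 and 0.062 m and z of ball2_center in the frame of jar between 0 and 0.062 m), for 0.2 s.
At the end, for the whole second after the job is handed in: All three balls lie in the jar; the jar stands upright within 40 mm of where it was; the scoop stands upright on its blade, at rest and released, its origin over the mat (up to 25 mm past its ends and 10 mm past its sides) (all of step 2 and angle between each of jar, scoop's own z axis and vertical below 0.1 rad and distance of jar from where it was at the start of the episode below 0.04 m and x of scoop in the frame of mat between -0.15 and 0.15 m and y of scoop in the frame of mat between -0.075 and 0.075 m and height (world z) of scoop between 0 and 0.01 m and linear speed of scoop below 0.02 m/s); the robot touches nothing.
It fails at once if the fingers touch a ball (contact force between the fingers and ball0 above 0.3 N or contact force between the fingers and ball1 above 0.3 N or contact force between the fingers and ball2 above 0.3 N).
It fails at once if the scoop is rammed into the tray (over 60 N) (contact force between scoop and ball_tray above 60 N).
It fails at once if a bystander (beaker, spice jar) is moved by more than 30 mm (distance of any of beaker, spice_jar from where it was at the start of the episode above 0.03 m).
It also fails if it takes over 67 s, if anything falls off the work surface, if the arm or the gripper's body presses on something with over 40 N, if the wrist force passes 120 N, or if a joint passes its speed limit or range.

ROBOT

A 6-joint arm with a two-finger parallel gripper is mounted at the origin on a cart in front of the work surface, level with it; the furniture and walls round the work are solid. World frame = base frame: x ahead of the robot, y to its left, z up, the work surface at z = 0. Lengths are in mm, angles in rad, forces in N, time in s.
With the tool pointing down it reaches from about 325 to 875 mm from the base axis. Payload 4.4 kg.
Tool frame: the origin (TCP) lies on the centre line of the jaws, within the pads' length; the fingertips stand ahead of it and the grasp point (between the pads) lies 6 mm ahead of it (ctrl.tcp_to_tips is the z of the fingertips in the tool frame, in mm); z points along the fingers, y is the line along which they close (so a half turn about z gives the same grasp; the last joint's range is limited). The gripper opens to 85 mm and grips with 20 to 120 N. Pads are 22 mm wide; open, the fingers measure 114 mm over their backs; the gripper's body (76 mm by 85 mm) begins 54 mm behind the grasp point. The pads swing forward as they close: fully open they stand 13 mm farther back than shut.
Start: joints at [-1.421, 0.207, 1.542, -0, 1.393, -0.15], TCP at [170.351, -549.189, 256.282] pointing down, gripper open.
Joint ranges: [-2.73, 2.73], [-0.86, 2.22], [0.23, 2.46], [-1.11, 4.25], [0.08, 2.63], [-2.82, 2.82]. Speed limits (rad/s): [2.79, 2.79, 3.14, 3.14, 3.14, 3.14].

INTERFACE

Orientations are given as a 3x3 rotation matrix whose columns are the frame's x, y, z axes.
In Python, from plant import ctrl, sensors, optics gives the robot as it stands. Calls block until the motion is done:
- ctrl.move_ptp(position, orientation): joint-space move of the TCP to a pose.
- ctrl.move_l(position, rot=None, vel=150, threshold=None): straight line of the TCP; rot=None keeps the orientation; vel is the mean speed in mm/s. With threshold (N) it stops when the force on the tool has changed by that much, and returns True; else False.
- ctrl.set_joints(angles): joint-space move.
- ctrl.gripper_to(opening, force=None): finger opening in mm; force is the grip in N (None keeps the last); returns when the fingers have stopped.
- ctrl.hold(seconds).
- ctrl.solve_ik(position, orientation): joint angles nearest the present ones, or None.
- sensors.read_state(): the state.
- optics.grab_frame(name): name is "scene" or "top" or "wrist"; returns (picture, depth): 384x512x3 uint8, red, green, blue; 384x512 float32, mm along the optical axis (not along the pixel's ray), 0 where there is no reading.
- optics.camera_params(name): a dict with "mtx" (3x3 intrinsics, pixels), "R" (3x3) and "t" (3): a world point X has camera coordinates R X + t; the wrist camera has in their place "T_tool_cam" (4x4, takes a point from camera to tool coordinates, whose origin is the TCP and whose axes are the flange's). Camera axes: x right, y down, z forward; pixel columns grow to the right and rows downward; lengths in mm; the calibration is good to about 2 mm. A picture is of the moment at which its call begins: read the wrist's pose just before it. camera_params takes no time and is no camera call.
A pose or a line that the arm cannot do raises ctrl.MotionError and nothing moves.
- ctrl.finish_job(): hands the job in; it is judged then, once.
The state is a dict: "t": time; "q": joint angles; "qvel": joint speeds; "tau": joint torques, N m; "eef_pos": TCP position; "eef_rot": TCP orientation; "force": force on the tool from outside, world axes, zero at the start; "wrist_torque": the same for the moment, N m; "grip_width": finger opening in mm; "grasp_force": force on a finger pad.
Only numpy, scipy, OpenCV 4.12 (cv2) and the standard library are available. Lean on these libraries where they do the work, as an engineer would, in place of code of your own. Each camera call takes 0.05 s, during which the arm holds its last target. There are 200 camera calls.

## Working session

There is one attempt and no reset: what is moved stays moved. The work goes in short steps, each a Python script; the robot and the scene stay as the last script left them, time stands still between calls to the robot, and variables do not carry over. Pictures are saved under pics/ and viewed, at most 10 in all, crops included, and the job is handed in when it is done.

```bash
mkdir -p pics; ls; cat > h.py <<'E'
import numpy as np, cv2
from plant import ctrl, sensors, optics
def grab(n):
    s=sensors.read_state(); im,d=optics.grab_frame(n); p=optics.camera_params(n)
    K=np.array(p["mtx"])
    if n=="wrist":
        T=np.array(p["T_tool_cam"]); Rt=np.array(s["eef_rot"]); 
        Rc=Rt@T[:3,:3]; c=Rt@T[:3,3]+np.array(s["eef_pos"])
    else:
        Rc=np.array(p["R"]).T; c=-Rc@np.array(p["t"])
    return im,d,K,Rc,c
def ray(K,Rc,u,v):
    return Rc@np.linalg.inv(K)@np.array([u,v,1.])
def onplane(K,Rc,c,u,v,z):
    r=ray(K,Rc,u,v); return c+r*(z-c[2])/r[2]
def cloud(d,K,Rc,c):
    v,u=np.indices(d.shape); r=np.stack([u,v,np.ones_like(u)],-1)@np.linalg.inv(K).T
    return (r*d[...,None])@Rc.T+c
E
python3 - <<'E'
from h import *
for n in ("scene","top"):
    im,d,K,Rc,c=grab(n); np.savez(n,im=im,d=d,K=K,Rc=Rc,c=c)
    cv2.imwrite(f"pics/{n}0.png",cv2.resize(im[...,::-1],(768,576))); print(n,c.round(),K[0,0],(d>0).mean())
print(sensors.read_state(),ctrl.tcp_to_tips)
E
```

```text
pics
scene [ -427. -1364.   908.] 482.5636308746373 0.9965260823567709
top [ 373. -102. 1267.] 423.41410852302397 0.9958597819010416
{'t': 0.1, 'q': array([-1.42049142e+00,  2.07381802e-01,  1.54285413e+00,  2.31191052e-05,
        1.39348762e+00, -1.50491671e-01]), 'qvel': array([-3.12155722e-04, -1.00638577e-03, -2.78742258e-03, -7.56882685e-05,
        1.05519952e-03,  4.22256525e-05]), 'tau': array([-8.97991813e-04, -3.84092295e+01, -2.92550182e+01, -3.62005449e-04,
        4.81361960e-03,  1.06849561e-05]), 'eef_pos': array([ 170.26391393, -548.53652504,  255.19470454]), 'eef_rot': array([[ 9.55102047e-01,  2.96276885e-01, -2.96580831e-04],
       [ 2.96276836e-01, -9.55099777e-01,  2.11028773e-03],
       [ 3.41965190e-04, -2.10341016e-03, -9.99997729e-01]]), 'force': array([-0.61499965, -0.20493952, -0.26187765]), 'wrist_torque': array([-0.0218639 ,  0.00678486,  0.00684091]), 'grasp_force': 0.0, 'grip_width': 85.55413837361269} 25.0
```

View pics/top0.png

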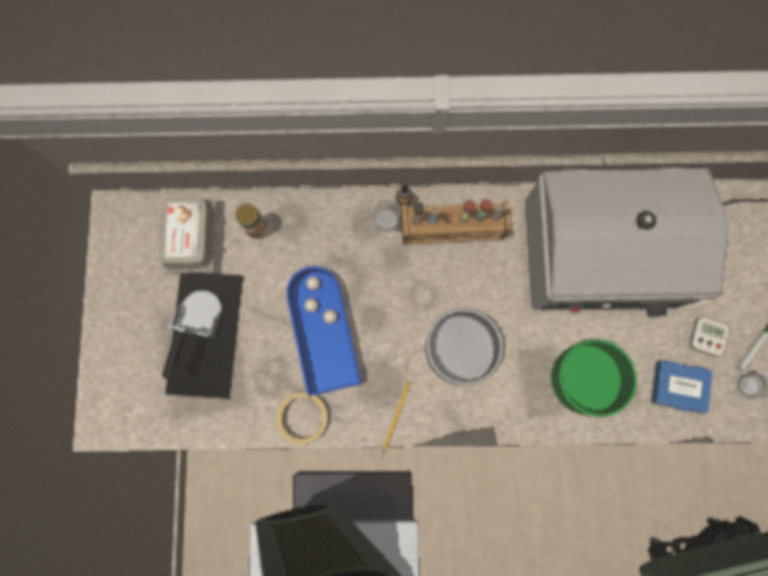

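View pics/scene0.png

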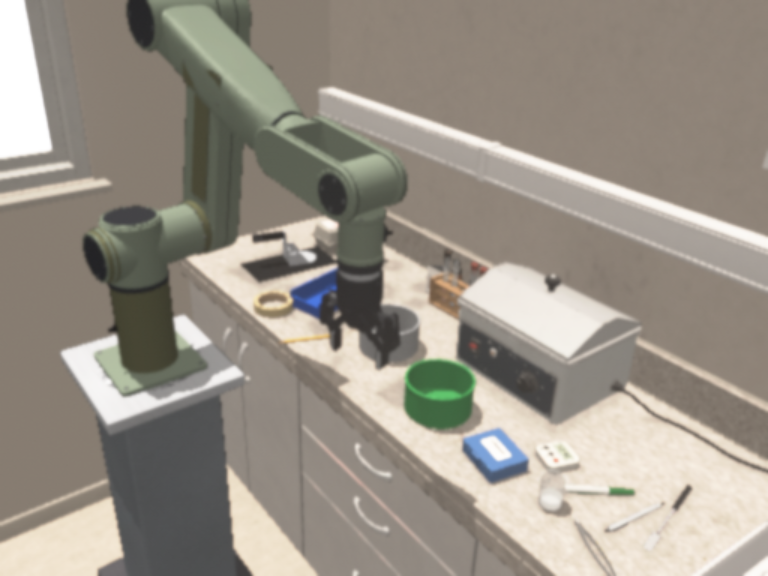

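The top view (768x576 scale) shows:
- the scoop on the black mat at (200,315), with its handle toward (180,360)
- the blue tray at (322,330), with its round end up and balls at (313,284), (311,305) and (330,317)
- the bystanders: spice jar at (250,218) and beaker at (387,215)

Jar candidates are the grey steel jar at (465,347) and the green pot at (595,378). The grey one fits, since the green one is explicitly not meant. I'll measure next and confirm in a crop.

```bash
cat > meas.py <<'E'
from h import *
for n in ("top","scene"):
    f=np.load(n+".npz"); im,d,K,Rc,c=[f[k] for k in("im","d","K","Rc","c")]
    P=cloud(d,K,Rc,c); hsv=cv2.cvtColor(im,cv2.COLOR_RGB2HSV)
    ws=(P[...,2]>-40)&(P[...,2]<160)&(d>0)
    H,S,V=hsv[...,0],hsv[...,1],hsv[...,2]
    if n=="top":
        for u,v in((100,150),(130,240),(170,250),(300,160)): print("table z",P[v,u].round(1))
    m=(H>105)&(H<125)&(S>150)&ws&(P[...,1]>-200)
    m=m.astype(np.uint8); k,l,st,ce=cv2.connectedComponentsWithStats(m)
    i=1+np.argmax(st[1:,4]); m=l==i
    q=P[m]; print(n,"tray z pct",np.percentile(q[:,2],[2,20,50,80,95]).round(1), m.sum())
    rim=q[q[:,2]>30][:,:2]; print(" rim bbox",cv2.minAreaRect(q[:,:2].astype(np.float32)))
    # balls
    cn=max(cv2.findContours(m.astype(np.uint8),cv2.RETR_EXTERNAL,cv2.CHAIN_APPROX_NONE)[0],key=cv2.contourArea)
    hull=np.zeros_like(m,np.uint8); cv2.fillPoly(hull,[cv2.convexHull(cn)],1)
    w=((S<110)&(V>110)&(hull>0)).astype(np.uint8)
    k,l,st,ce=cv2.connectedComponentsWithStats(w)
    for i in range(1,k):
        if st[i,4]>12: print(" ball",ce[i].round(1),st[i,4],onplane(K,Rc,c,*ce[i],19).round(1),P[l==i].max(0).round(1))
    # jar
    g=(P[...,2]>60)&(P[...,2]<100)&(S<80)&(P[...,1]<-60)&(P[...,1]>-350)&(P[...,0]>250)&(P[...,0]<520)
    k,l,st,ce=cv2.connectedComponentsWithStats(g.astype(np.uint8))
    for i in range(1,k):
        if st[i,4]>30:
            q=P[l==i]; (x,y),r=cv2.minEnclosingCircle(q[:,:2].astype(np.float32)); print(" jar?",st[i],round(x,1),round(y,1),round(r,1),np.median(q[:,2]).round(1))
    # scoop handle / things near mat
    a=(P[...,2]>65)&(P[...,2]<105)&(P[...,1]>180)&(P[...,1]<480)&(P[...,0]>200)&(P[...,0]<520)&(d>0)
    k,l,st,ce=cv2.connectedComponentsWithStats(a.astype(np.uint8))
    for i in range(1,k):
        if st[i,4]>20:
            q=P[l==i]; print(" high",st[i],q.mean(0).round(1),np.percentile(q[:,2],[10,50,90]).round(1),cv2.minAreaRect(q[:,:2].astype(np.float32)))
    b=((V<60)&(P[...,2]<30)&(P[...,2]>-10)&(P[...,1]>150)&(P[...,1]<480)&(P[...,0]>200)&(P[...,0]<520)).astype(np.uint8)
    k,l,st,ce=cv2.connectedComponentsWithStats(b); i=1+np.argmax(st[1:,4]); q=P[l==i]
    print(" mat",st[i],cv2.minAreaRect(q[:,:2].astype(np.float32)),np.median(q[:,2]))
t=np.load("top.npz")["im"][...,::-1]
cv2.imwrite("pics/crop1.png",cv2.resize(t[110:290,90:360],(800,533),interpolation=cv2.INTER_CUBIC))
E
python3 meas.py
```

```text
table z [ 7.417e+02  3.803e+02 -3.000e-01]
table z [461.2 274.4   2.8]
table z [430.3 155.2  -2.3]
table z [ 696.8 -239.3    9.9]
top tray z pct [-1.   1.8  3.8  6.1  9.2] 1159
 rim bbox ((520.2761840820312, 14.750885009765625), (230.0384521484375, 84.47559356689453), 12.73327922821045)
 ball [208.5 188.5] 85 [610.6  39.   19. ] [ 628.2   54.7 1267.1]
 ball [207.1 203. ] 90 [566.7  43.2  19. ] [584.9  60.5  34.4]
 ball [219.7 210.5] 89 [543.6   5.5  19. ] [560.1  21.   35.1]
 jar? [284 215  52  42 271] 475.4 -252.1 71.9 75.4
 high [108 218  18  35 282] [468.7 288.1  90.6] [80.6 92.1 96. ] ((469.39862060546875, 290.049560546875), (20.881412506103516, 95.95148468017578), 74.72749328613281)
 mat [ 112  220   45   44 1423] ((459.291259765625, 262.94525146484375), (121.0464859008789, 129.82455444335938), 85.92225646972656) 1.8213593133586983
scene tray z pct [ 0.2  2.5  4.3  8.3 33.7] 79
 rim bbox ((440.29241943359375, 14.879119873046875), (157.22801208496094, 47.872459411621094), 50.253013610839844)
 jar? [254 203   9   5  34] 511.0 -198.7 15.5 69.4
 jar? [267 215  13  13  63] 484.6 -316.0 31.6 70.9
 high [168 154  23   9 141] [466.9 283.7  85.6] [75.6 86.9 94.7] ((466.98284912109375, 283.44451904296875), (27.684894561767578, 96.70681762695312), 71.90228271484375)
 mat [176 175  14   3  20] ((475.760986328125, 273.5393981933594), (22.989561080932617, 64.9705810546875), 83.87019348144531) 1.9115999661914316
```

View pics/crop1.png

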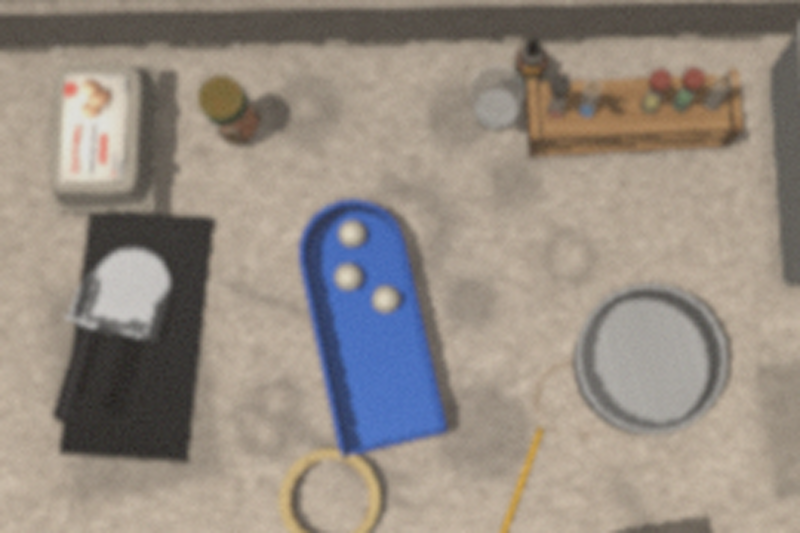

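The crop confirms the steel jar at (652,358). It also shows the scoop with its nose away from the robot and the handle toward it, and three balls in the tray. I'll refine the positions with the wrist camera.

```bash
python3 - <<'E'
from h import *
p=optics.camera_params("wrist"); print(np.array(p["T_tool_cam"]).round(2),p["mtx"])
R=np.diag([1.,-1,-1])
for n,pos in (("wj",(450,-200,330)),("wt1",(440,-10,330)),("wt2",(520,50,330)),("ws1",(400,250,330)),("ws2",(450,330,330))):
    ctrl.move_ptp(pos,R); ctrl.hold(.15)
    im,d,K,Rc,c=grab("wrist"); np.savez(n,im=im,d=d,K=K,Rc=Rc,c=c); print(n,sensors.read_state()["t"],sensors.read_state()["eef_pos"])
ims=[cv2.resize(np.load(n+".npz")["im"][...,::-1],(400,300)) for n in("wj","wt1","ws1","ws2")]
cv2.imwrite("pics/w.png",np.vstack([np.hstack(ims[:2]),np.hstack(ims[2:])]))
E
```

```text
[[  -0.     -0.96   -0.28   70.56]
 [   1.     -0.     -0.     -0.24]
 [   0.     -0.28    0.96 -118.32]
 [   0.      0.      0.      1.  ]] [[295.69870261   0.         254.34492446]
 [  0.         295.69870261 191.17213379]
 [  0.           0.           1.        ]]
wj 1.9583 [ 449.72549334 -200.73706871  329.73921959]
wt1 2.9417 [440.34193261 -11.38580726 329.93591835]
wt2 3.625 [519.51457936  49.12483557 330.07895028]
ws1 4.75 [400.91281108 248.99948227 329.92563182]
ws2 5.4167 [449.85069801 329.09340799 330.17281971]
```

View pics/w.png

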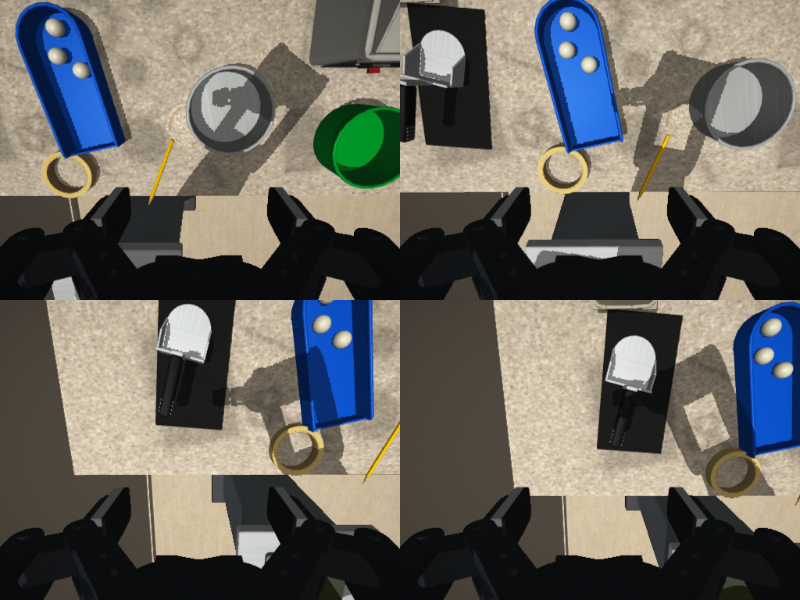

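The mosaic shows the jar at (230,108) in the top-left view, the tray and balls at (578,75) in the top-right view, and the scoop fully visible in both lower views: blade (188,330) and (635,360), handle (170,385) and (622,415). All of them are sharp.

```bash
cat > meas2.py <<'E'
from h import *
def L(n):
    f=np.load(n+".npz"); r=[f[k] for k in("im","d","K","Rc","c")]
    return r+[cloud(r[1],*r[2:]),cv2.cvtColor(r[0],cv2.COLOR_RGB2HSV)]
def ax(q):
    m=q.mean(0); u,s,vt=np.linalg.svd(q-m,full_matrices=False); a=vt[0]; return m,a*np.sign(a[0])
def box(P,x0,x1,y0,y1,z0,z1): return (P[...,0]>x0)&(P[...,0]<x1)&(P[...,1]>y0)&(P[...,1]<y1)&(P[...,2]>z0)&(P[...,2]<z1)
rims=[];
for n in("wj","wt1","wt2"):
    im,d,K,Rc,c,P,h=L(n); blue=(h[...,0]>100)&(h[...,0]<128)&(h[...,1]>130)
    t=box(P,380,680,-100,120,-10,70)&blue; q=P[t]
    rm=t&(P[...,2]>44)&(P[...,2]<52); r=P[rm]; rims.append(r); fl=P[t&(P[...,2]<20)]
    print(n,"rim z",np.median(r[:,2]).round(1),"floor z",np.median(fl[:,2]).round(1),len(r),cv2.minAreaRect(r[:,:2].astype(np.float32)))
    w=(box(P,420,660,-50,90,8,45)&(h[...,1]<110)&~blue).astype(np.uint8)
    w=cv2.morphologyEx(w,cv2.MORPH_OPEN,np.ones((3,3),np.uint8)); k,l,st,ce=cv2.connectedComponentsWithStats(w)
    for i in range(1,k):
        if st[i,4]>60:
            q=P[l==i]; A=np.c_[2*q,np.ones(len(q))]; s=np.linalg.lstsq(A,(q**2).sum(1),rcond=None)[0]
            print("  ball",st[i,4],onplane(K,Rc,c,*ce[i],19).round(1),"sphere",s[:3].round(1),np.sqrt(s[3]+s[:3]@s[:3]).round(1))
r=np.vstack(rims); print("all rims",cv2.minAreaRect(r[:,:2].astype(np.float32)))
for n in("wj","wt1"):
    im,d,K,Rc,c,P,h=L(n); j=box(P,370,580,-340,-160,70,90)&(h[...,1]<90); q=P[j]
    if len(q)>50:
        A=np.c_[2*q[:,:2],np.ones(len(q))]; s=np.linalg.lstsq(A,(q[:,:2]**2).sum(1),rcond=None)[0]
        print(n,"jar",s[:2].round(1),np.sqrt(s[2]+s[:2]@s[:2]).round(1),np.median(q[:,2]).round(1),len(q))
for n in("ws1","ws2","wt1"):
    im,d,K,Rc,c,P,h=L(n); a=box(P,330,640,200,420,60,105); q=P[a&(h[...,2]<90)]
    top=q[q[:,2]>88]; 
    if len(q)<30: continue
    m,v=ax(q[:,:2]); rr=cv2.minAreaRect(q[:,:2].astype(np.float32))
    print(n,"handle",len(q),m.round(1),"yaw",np.arctan2(v[1],v[0]).round(4),"z",np.percentile(q[:,2],[5,50,95]).round(1),rr)
    if len(top)>20: m,v=ax(top[:,:2]);print("   top",m.round(1),np.arctan2(v[1],v[0]).round(4),cv2.minAreaRect(top[:,:2].astype(np.float32)))
    b=box(P,330,680,180,420,-3,12)&(h[...,2]>130)&(h[...,1]<60)
    b=b&box(P,440,600,200,350,-3,12); q=P[b]; 
    mat=box(P,330,620,180,420,-3,9)&(h[...,2]<60)
    k,l,st,ce=cv2.connectedComponentsWithStats((b).astype(np.uint8)); i=1+np.argmax(st[1:,4]); q=P[l==i]
    print("   blade z",np.median(q[:,2]).round(1),cv2.minAreaRect(q[:,:2].astype(np.float32)))
    q=P[mat]; print("   mat z",np.median(q[:,2]).round(1),cv2.minAreaRect(q[:,:2].astype(np.float32)))
E
python3 meas2.py
```

```text
wj rim z 48.1 floor z 6.1 2265 ((518.915771484375, 22.205162048339844), (244.91610717773438, 106.67853546142578), 12.464482307434082)
  ball 442 [610.2  41.   19. ] sphere [609.5  39.8  20.5] 13.3
  ball 400 [565.9  44.3  19. ] sphere [565.5  44.   19.4] 14.3
  ball 366 [542.3   6.7  19. ] sphere [542.1   5.5  20.5] 13.4
wt1 rim z 48.3 floor z 5.9 1870 ((517.7328491210938, 22.143218994140625), (242.98043823242188, 105.51020812988281), 12.478473663330078)
  ball 392 [610.   40.4  19. ] sphere [609.4  40.1  20.4] 13.4
  ball 356 [566.   43.9  19. ] sphere [565.3  43.6  20.7] 13.4
  ball 339 [542.4   6.   19. ] sphere [541.9   5.8  20.4] 13.5
wt2 rim z 48.3 floor z 5.9 1696 ((518.6996459960938, 22.361793518066406), (244.52151489257812, 105.43238067626953), 12.480835914611816)
  ball 325 [610.2  40.3  19. ] sphere [609.6  40.2  20.4] 13.4
  ball 301 [565.5  43.7  19. ] sphere [565.3  43.7  20.4] 13.5
  ball 282 [541.8   5.9  19. ] sphere [541.9   5.8  20.3] 13.5
all rims ((518.8118896484375, 22.18219757080078), (245.1289520263672, 106.67853546142578), 12.464482307434082)
wj jar [ 475.1 -
[... 921 characters left out ...]
9824219), (77.25740814208984, 76.81463623046875), 77.5866928100586)
   mat z 3.8 ((506.91448974609375, 259.2276916503906), (130.9652557373047, 235.3878173828125), 85.47229766845703)
wt1 handle 1592 [472.5 283.4] yaw -0.2396 z [74.8 90.5 96.4] ((468.8974304199219, 285.676025390625), (15.796323776245117, 95.34585571289062), 79.71543884277344)
   top [469.6 285. ] -0.2464 ((468.8705749511719, 285.94647216796875), (14.036149024963379, 95.2303237915039), 78.9499282836914)
   blade z 5.9 ((562.310791015625, 265.6192321777344), (75.65853881835938, 74.71967315673828), 86.05489349365234)
   mat z 3.9 ((507.2772521972656, 259.4961853027344), (130.91444396972656, 235.46554565429688), 85.40428924560547)
```

Measured positions:

| Item | Position |
|---|---|
| Tray origin | ≈(539.3, 26.7), yaw 12.47° |
| Tray rim / floor z | 48 / 5–6 |
| Jar | (475, −250), radius 68, rim 78 |
| Scoop yaw | −14.2° |
| Scoop handle centre | (468.5, 291.8), top 95 |
| Scoop origin | ≈(562.5, 268) |

These agree with the given sizes, so I'll check reachability and then grasp.

```bash
cat >> h.py <<'E'
from scipy.spatial.transform import Rotation as Ro
F=np.diag([1.,-1,-1])
TY=np.deg2rad(12.47); TO=np.array([539.3,26.7,0]); TA=np.array([np.cos(TY),np.sin(TY),0]); TB=np.array([-np.sin(TY),np.cos(TY),0])
SY=np.deg2rad(-14.2); SO=np.array([562.5,268.,3.]); J=np.array([475.,-250,0])
GZ=86.
def Rs(yaw,nd): return Ro.from_euler("ZY",[yaw,np.deg2rad(nd)]).as_matrix()
def tool(p,yaw,nd,ref=(0,0,0)):
    """TCP pose that puts scoop-frame point ref at p; nd = nose-down degrees"""
    R=Rs(yaw,nd); return np.asarray(p,float)+R@(np.array([-80,0,GZ])-np.array(ref)), R@F
def go(p,yaw,nd,ref=(0,0,0),vel=150,th=None): 
    q,R=tool(p,yaw,nd,ref); return ctrl.move_l(q,R,vel=vel,threshold=th)
def st(s=""):
    x=sensors.read_state(); R=np.array(x["eef_rot"])@F
    o=np.array(x["eef_pos"])-R@np.array([-80,0,GZ]); a=Ro.from_matrix(R).as_euler("ZYX",True)
    print(s,"t%.1f"%x["t"],"scoop",o.round(1),"ang",a.round(1),"tray",((o-TO)@TA).round(1),((o-TO)@TB).round(1),"F",np.array(x["force"]).round(1),"grip",round(x["grip_width"],1),round(x["grasp_force"],1),flush=True)
E
python3 - <<'E'
from h import *
def chk(n,p,yaw,nd,ref=(0,0,0)):
    q=ctrl.solve_ik(*tool(p,yaw,nd,ref)); print(n,None if q is None else np.round(q,2))
chk("start",TO-75*TA+[0,0,5],TY,0); chk("end",TO+57*TA+[0,0,5],TY,0); chk("endtilt",TO+57*TA+[0,0,5],TY,-18); chk("up",TO+20*TA+[0,0,160],TY,-18)
for y in (-.2,-.5,-.8):
    for nd in(-18,20,45): chk((y,nd),J+np.array([np.cos(y),np.sin(y),0])*-25+[0,0,95],y,nd,(40,0,0))
ctrl.gripper_to(50)
p,R=tool(SO,SY,0); ctrl.move_ptp(p+[0,0,60],R); ctrl.hold(.2)
ctrl.move_l(p,R,vel=80,threshold=8); ctrl.hold(.3); st("pre"); ctrl.gripper_to(10,force=110); ctrl.hold(.3); st("grip")
E
```

```text
start [-0.24  0.03  2.13 -0.    0.98  1.11]
end [-0.13  0.29  1.82 -0.    1.03  1.23]
endtilt [-0.22  0.17  2.1   0.23  0.6   0.96]
up [-0.26 -0.2   2.06  0.17  1.    1.02]
(-0.2, -18) [-1.02 -0.26  2.29  0.29  0.91  0.6 ]
(-0.2, 20) [-0.65  0.16  1.72 -0.15  1.58  1.14]
(-0.2, 45) [-0.55  0.53  1.32 -0.27  2.03  1.2 ]
(-0.5, -18) [-0.78 -0.32  2.33  0.12  0.83  1.22]
(-0.5, 20) [-0.65  0.16  1.72 -0.05  1.61  1.43]
(-0.5, 45) [-0.61  0.54  1.31 -0.09  2.07  1.45]
(-0.8, -18) [-0.51 -0.25  2.28 -0.12  0.81  1.93]
(-0.8, 20) [-0.64  0.16  1.72  0.05  1.61  1.72]
(-0.8, 45) [-0.68  0.53  1.33  0.1   2.07  1.7 ]
pre t8.0 scoop [562.9 268.2   3.6] ang [-14.2  -0.1   0. ] tray 75.2 230.7 F [ 0.2  0.5 -1.1] grip 49.9 0.0
grip t8.7 scoop [562.6 267.9   3.3] ang [-14.2  -0.   -0. ] tray 74.8 230.5 F [-1.  -1.5  5.2] grip 16.4 107.4
```

```bash
python3 - <<'E'
from h import *
go(SO+[0,0,100],SY,0,vel=120); ctrl.hold(.2); st("lift")
go(TO-75*TA+[0,0,110],TY,0,vel=200); ctrl.hold(.2); st("over")
go(TO-75*TA+[0,0,14],TY,0,vel=80); ctrl.hold(.2); st("low")
r=go(TO-75*TA+[0,0,3.5],TY,1.,vel=12,th=4); ctrl.hold(.2); st(r)
im=optics.grab_frame("scene")[0]; w=optics.grab_frame("wrist")[0]
cv2.imwrite("pics/s1.png",np.hstack([cv2.resize(im[130:250,120:280,::-1],(400,300)),cv2.resize(w[...,::-1],(400,300))]))
E
```

```text
lift t9.9 scoop [561.7 267.7 101.7] ang [-14.2   0.1  -0.1] tray 73.9 230.5 F [-0.8  0.2 -1.4] grip 16.4 107.3
over t11.8 scoop [466.1  11.  109.9] ang [12.5  0.   0. ] tray -74.9 0.5 F [ 0.1 -0.4 -1.4] grip 16.6 107.3
low t13.4 scoop [466.5  10.4  14.5] ang [12.5 -0.1 -0. ] tray -74.6 -0.2 F [-0.   0.4 -2.4] grip 16.5 107.3
True t14.2 scoop [465.6  10.5   4.9] ang [12.5  0.9  0. ] tray -75.4 0.1 F [ 0.7 -0.3  2.8] grip 16.6 108.0
```

View pics/s1.png

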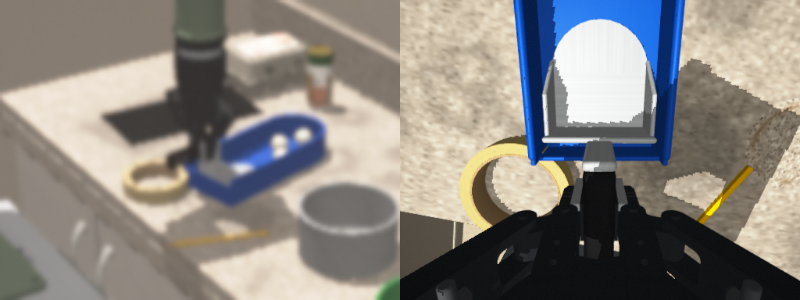

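The left half shows the scoop low in the tray behind the balls. The right half (wrist) shows it centred between the tray walls, with the blade at (600,85). Now the push.

```bash
python3 - <<'E'
from h import *
LP=(40,0,0)
def lip(x,z,nd,vel,th=None): return go(TO+x*TA+[0,0,z],TY,nd,LP,vel,th)
lip(-33,4.4,1,30); st("a")
r=lip(30,4.4,1,60,20); st(("b",r))
r=lip(70,4.4,1,30,25); st(("c",r))
r=lip(90,4.4,1,20,28); st(("d",r)); ctrl.hold(.2)
w=optics.grab_frame("wrist")[0]; np.savez("p1",w=w)
cv2.imwrite("pics/s2.png",w[...,::-1])
E
```

```text
a t14.6 scoop [466.5  10.8   4.8] ang [12.5  1.2  0. ] tray -74.5 0.2 F [-4.1 -2.4  7.6] grip 16.6 108.7
('b', False) t15.8 scoop [527.3  24.5   4.8] ang [12.5  1.3  0. ] tray -12.2 0.4 F [-6.  -1.1  9.5] grip 16.4 109.1
('c', False) t17.3 scoop [565.8  33.    4.7] ang [12.5  1.3  0. ] tray 27.3 0.4 F [-7.  -1.3 10.7] grip 16.1 109.1
('d', False) t18.4 scoop [584.5  37.2   4.6] ang [12.5  1.4  0.1] tray 46.4 0.5 F [-8.8 -2.1 12.1] grip 16.5 109.5
```

View pics/s2.png

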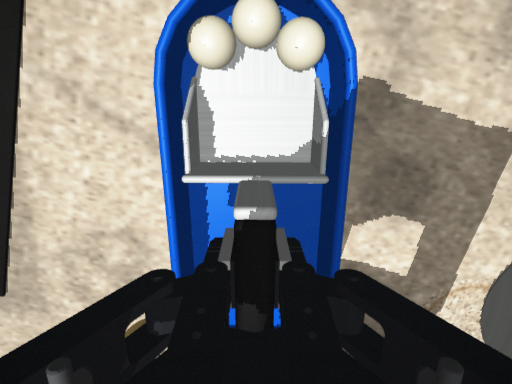

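The picture shows all three balls lined along the round wall, at (212,42), (257,20) and (301,42), starting onto the lip. I'll push the last few millimetres with a force stop, then tilt back.

```bash
python3 - <<'E'
from h import *
LP=(40,0,0)
r=go(TO+97.5*TA+[0,0,4.6],TY,1,LP,12,25); st(r); ctrl.hold(.2); st()
w=optics.grab_frame("wrist")[0]
cv2.imwrite("pics/s3.png",w[...,::-1])
E
```

```text
False t19.4 scoop [591.9  38.9   4.7] ang [12.5  1.4  0.1] tray 54.0 0.5 F [-8.5 -1.6 10.8] grip 16.5 109.4
 t19.6 scoop [592.   38.9   4.7] ang [12.5  1.4  0.1] tray 54.1 0.5 F [-8.8 -1.2 10.3] grip 16.5 109.4
```

View pics/s3.png

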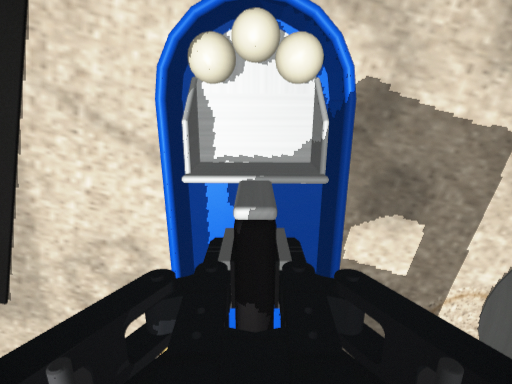

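The balls are at (212,57), (256,35) and (300,57). By my estimate all three are on the blade, 30 mm or less from the nose centre against a 40 mm radius. Tilting back about the heel and lifting.

```bash
python3 - <<'E'
from h import *
H=(-47,0,0); b=TO+7.5*TA
for a in (-1,-4,-7,-10,-13,-16,-19): go(b+[0,0,7],TY,a,H,25); 
ctrl.hold(.6); st("tilt")
go(b+[0,0,30],TY,-19,H,50); go(b+[0,0,150],TY,-19,H,120); ctrl.hold(.3); st("up")
w,d,K,Rc,c=grab("wrist"); cv2.imwrite("pics/s4.png",w[...,::-1])
E
```

```text
tilt t22.7 scoop [590.   37.9  22.3] ang [ 12.5 -19.    0. ] tray 51.9 0.0 F [-0.5  0.6 -3.4] grip 16.4 107.3
up t24.8 scoop [589.7  38.  164.6] ang [ 12.5 -18.9   0. ] tray 51.6 0.1 F [ 1.   0.3 -3.5] grip 16.6 107.3
```

View pics/s4.png

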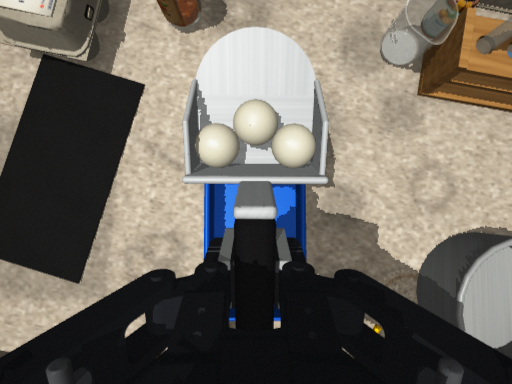

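The wrist picture shows all three balls resting against the back wall at (217,145), (255,121) and (293,145). Carrying them to the jar and pouring.

```bash
python3 - <<'E'
from h import *
LP=(40,0,0); y=-.5; D=np.array([np.cos(y),np.sin(y),0])
T=J-25*D
go(T+[0,0,200],y,-19,LP,130); ctrl.hold(.3); st("over")
go(T+[0,0,115],y,-12,LP,100); ctrl.hold(.2)
for a in (-5,0,5,10,15,20,26,32,38,45): go(T+[0,0,96],y,a,LP,45)
st("pour"); ctrl.hold(.8)
w,d,K,Rc,c=grab("wrist"); s=optics.grab_frame("top")[0]
go(T+[0,0,170],y,20,LP,150); go(T+[0,0,190],y,0,LP,150); ctrl.hold(.2); st("up")
t=optics.grab_frame("top")[0][110:290,90:360,::-1]; w2=optics.grab_frame("wrist")[0][...,::-1]
cv2.imwrite("pics/s5.png",np.hstack([cv2.resize(t,(400,300)),cv2.resize(w2,(400,300))]))
E
```

```text
over t27.2 scoop [ 420.  -219.7  186.9] ang [-28.6 -19.    0. ] tray -169.7 -214.8 F [ 0.1  1.1 -3.3] grip 16.3 107.3
pour t32.8 scoop [ 428.  -224.3  124.2] ang [-28.6  45.    0. ] tray -162.8 -221.0 F [-0.7 -0.2 -1.7] grip 16.4 107.6
up t35.0 scoop [ 418.8 -219.5  189.6] ang [-28.6   0.1   0. ] tray -170.8 -214.4 F [-0.  -0.4 -0.7] grip 16.6 107.5
```

View pics/s5.png

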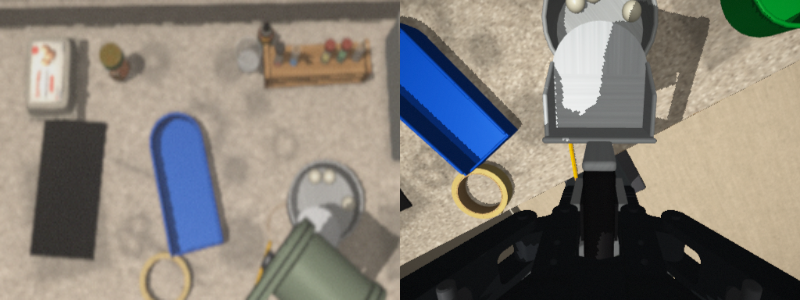

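The scoop and the tray are both empty. Two balls show in the jar at (315,176) and (330,176); I'll verify the third after setting the scoop down.

```bash
python3 - <<'E'
from h import *
go(SO+[-20,-60,160],SY,0,vel=220); 
go(SO+[0,0,60],SY,0,vel=150); go(SO+[0,0,12],SY,0,vel=80); ctrl.hold(.2)
r=go(SO+[0,0,-2],SY,0,vel=10,th=4); ctrl.hold(.2); st(r)
ctrl.gripper_to(45); ctrl.hold(.3); st("open")
p,R=tool(SO,SY,0); ctrl.move_l(p+[0,0,110],R,vel=120); ctrl.hold(.2)
ctrl.move_ptp([420,60,330],F); ctrl.hold(.3); st("away")
t=optics.grab_frame("top")[0][110:290,90:360,::-1]; w2=optics.grab_frame("wrist")[0][...,::-1]
cv2.imwrite("pics/s6.png",np.hstack([cv2.resize(t,(400,300)),cv2.resize(w2,(400,300))]))
E
```

```text
True t40.4 scoop [562.1 267.9   3.2] ang [-14.2   0.   -0. ] tray 74.4 230.6 F [-0.9 -0.9  5.9] grip 16.7 108.6
open t41.0 scoop [560.4 267.2   1.4] ang [-14.2   0.2  -0.1] tray 72.5 230.3 F [-0.2  0.8  0.1] grip 44.8 0.0
away t43.7 scoop [499.9  60.7 243.3] ang [0.1 0.1 0. ] tray -31.1 41.7 F [0.2 0.9 0.5] grip 45.2 0.0
```

View pics/s6.png

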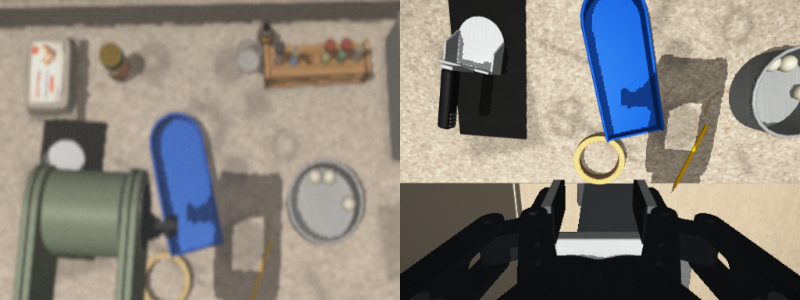

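The jar holds all three balls, at (315,176), (328,176) and (348,203). The scoop stands upright on the mat and is released, the jar hasn't moved, and the beaker and spice jar are untouched.

```bash
python3 -c "
from h import *
print(ctrl.finish_job())"
```

```text
the job is handed in; nothing more can be done
None
```

I've handed the job in at about 44 s of the 67 s limit: all three balls are in the steel jar, the scoop stands released on the mat, and the jar, beaker and spice jar look unmoved in the last picture; the hand-in returned no verdict.

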